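# Feel along the safety edge

## Robot

A 6-joint arm with a two-finger parallel gripper is mounted at the origin on the work surface. World frame = base frame: x ahead of the robot, y to its left, z up, the work surface at z = 0. Lengths are in m, angles in degrees, forces in N, time in s.
With the tool pointing down it reaches from about 0.4 to 0.825 m from the base axis. Payload 7 kg.
Tool frame: the origin (TCP) lies midway between the tips of the shut fingers; the grasp point (between the pads) lies ctrl.grasp_offset behind it (ctrl.grasp_offset is the distance from the TCP to the grasp point, in m); z points along the fingers, y is the line along which they close (so a half turn about z gives the same grasp; the last joint's range is limited). The gripper opens to 88 mm and grips with 3 to 60 N. Pads are 19 mm wide; open, the fingers measure 130 mm over their backs; the gripper's body (78 mm by 193 mm) begins 47 mm behind the grasp point.
Start: joints at [87.554, 20.546, 0.682, 0, -70.136, -16.507], TCP at [0.219, 0.638, 0.227] pointing down, gripper open.
Joint ranges: [-176.03, 176.03], [-82.01, 121.73], [-58.28, 71.71], [-173.87, 95.51], [-174.79, -0.11], [-173.66, 173.66]. Speed limits (degrees/s): [136.94, 136.94, 172.46, 180, 180, 180].

## Interface

Orientations are given as [roll, pitch, yaw] about the fixed x, y, z axes, in that order (R = Rz(yaw) Ry(pitch) Rx(roll)).
In Python, from plant import ctrl gives the robot as it stands. The module is installed in compiled form; this text tells all that it offers.
- The arm moves only by the tool send_rows, never from a script. Its argument "increments" is a list that holds one entry, the list of rows, each a list of 4 numbers: the shift along the world's x, y, z normalised to -1 to 1, where 1 is 0.2 m, then the turn about the world's z normalised to -1 to 1, where 1 is 1.5 rad. In form: [[[x, y, z, roll], ...]]. A call has 1 to 12 rows; each row is the pose to reach, as a shift and turn from the pose commanded when the call began; what a row does not reach only later rows make up. A row lasts 1/8 s, in which the tool goes at most 62.5 mm and 10.7 degrees, less where a joint would pass 70% of its speed; a pose out of reach is approached as far as the arm can. A call with a number of a shift or a turn outside -1 to 1 is refused whole. A call with a gripper value outside its range is refused whole. "jaw" is the opening, from 0 (shut) to 1 (fully open), set as the call begins (left out, the last holds). The fingers move at their own pace and stop on an object; the grip force is fixed at half the most. Time passes only in rows, so rows that repeat a pose let the fingers close. It gives the time, the measured TCP pose, the force, the opening and the grip force at its end, in the units of the state.
- ctrl.get_obs(): the state, without advancing time (a new reading comes with each control period).
- ctrl.snapshot(name): name is "scene" or "top" or "wrist"; returns the picture (480x640x3 uint8, red, green, blue); there is no depth.
- ctrl.calibration(name): a dict with "mtx" (3x3 intrinsics, pixels), "eye" and "attitude" of the camera in the world. Camera axes: x right, y up, looking along -z (the intrinsics and any distortion apply to the point x, -y, -z); pixel columns grow to the right and rows downward; lengths in m; the calibration is good to about 2 mm. A picture is of the moment at which its call begins: read the wrist's pose just before it. calibration takes no time and is no camera call; for the wrist camera it gives the pose at the moment of the call.
- ctrl.close_job(): hands the job in; it is judged then, once.
Trained networks look in the newest picture that a camera, given by its name, has taken for a name from the list of things; names that differ only in an ending like _2 or _b are one class to them, and where a whole thing is asked for, a point or a joint stands for the part that bears it (a point fixed in the world has none). Each returns a list of dicts, best first, with "conf" (0 to 1); they miss things now and then, are a little off and sometimes report something else, mostly with a low value. They report only what shows in the picture. A call takes as long as a camera call.
- ctrl.trace(thing, camera): "mask" (480x640 bool, what is visible of it) and "bbox" ([left, top, right, bottom] in pixels, round what is visible of it).
- ctrl.spot_point(thing, camera): "pixel" ([row, column] in pixels: a listed point, or the origin of a listed thing).
The state is a dict: "clock": time; "joint_pos": joint angles; "qvel": joint speeds; "tau": joint torques, N m; "tool_pos": TCP position; "orientation": TCP orientation; "force": force on the tool from outside, world axes, zero at the start; "moment": the same for the moment, N m; "opening": finger opening in m; "gripper_force": force on a finger pad.
Only numpy, scipy, OpenCV 4.12 (cv2) and the standard library are available. Lean on these libraries where they do the work, as an engineer would, in place of code of your own. Each camera call takes 0.05 s, during which the arm holds its last target. There are 200 camera calls.

## Task

Test the curved black pressure strip: starting on the end section next to the connection box, run the fingertips along its top to the other end, lightly pressing every one of its seven sections in turn; the strip should go down a few millimetres, never to its stop, and must not be pulled up. Stop on the last section, by the small end block, and finish while still holding it lightly pressed down. Leave everything else on the bench alone.

Things in the scene. Friction and masses are not known exactly. Their poses are not given: they have to be found in the camera images.
- base: Fixed plywood test plate, 170 x 400 x 10 mm thick, lying on the bench (origin: centre of its underside). An aluminium channel, 40 mm wide with its walls' tops 45 mm above the bench, is bolted on it in a gentle curve that runs along the plate's y axis and bulges to the plate's +x; it carries the black pressure strip.
- strip (a joint): How far the whole pressure strip is pressed down, in m: 0 at rest, positive downwards, stops dead at 0.011. It moves straight up and down as one piece on a spring of about 1 N per mm, so 4 mm down takes about 4 N; pulled up it can rise 4 mm. Fingers spread along it would press several sections at once.
- feedbox: Grey connection box, 66 x 46 mm and 36 mm high (top 46 mm above the bench), fixed on the plate just beyond one end of the strip, with a short black round gland on one side and four cover screws. The strip's first section is the one next to it. Origin: centre of its underside.
- endblock: Small grey end block, 22 x 30 mm and 24 mm high, fixed on the plate just beyond the strip's other end; the strip's last section is next to it. Origin: centre of its underside.
- sec1: End section, towards the plate's +y, of the black rubber strip: a round-topped bar 22 mm wide, top level, 65 mm above the bench at rest. Thin flush grey bands divide it into seven sections 36 to 41 mm long, end to end; a round end goes 11 mm beyond the end sections. Origin: on the strip's top line at the section's middle; y axis level along the strip, z up.
- sec2: Section of the strip, like sec1: number 2 counted from sec1.
- sec3: Section of the strip, like sec1: number 3 counted from sec1.
- sec4: Section of the strip, like sec1: number 4 counted from sec1.
- sec5: Section of the strip, like sec1: number 5 counted from sec1.
- sec6: Section of the strip, like sec1: number 6 counted from sec1.
- sec7: Section of the strip, like sec1: the end one towards the plate's -y. Whether sec1 or sec7 is the one next to the feed box changes from run to run.
- screwdriver: Screwdriver, 170 mm, green handle, lying on the plate on the robot's side of the strip. Loose; leave it alone.
- oiler: White plastic oil bottle with green cap, 38 mm across, 85 mm high, standing on the plate beyond the strip. Origin: centre of its underside. Loose; leave it alone.
- socket: Steel socket, 24 mm across, 30 mm high, standing on the plate beyond the strip. Origin: centre of its underside. Loose; leave it alone.
- wrench: Steel spanner, 180 mm, lying on the bench right of the plate. Loose; leave it alone.
- tape: Black roll of tape, 100 mm across, 25 mm high, lying on the bench left of the plate. Loose; leave it alone.
- cup: Clear plastic cup, 80 mm across, 70 mm high, on the bench right of the plate. Origin: centre of its underside. Loose; leave it alone.

How it is judged:
By the outcome, as a careful person would: the job done as asked, in the order asked, and still so for the second after the job is handed in, while the arm keeps its last pose, push and grip.
It also fails if it takes over 38 s, if anything falls off the work surface, if the arm or the gripper's body presses on something with over 40 N, if the wrist force passes 120 N, or if a joint passes its speed limit or range.

## Working session

There is one attempt and no reset: what is moved stays moved. The work goes in short steps, Python scripts to look and compute and a tool call to move; the robot and the scene stay as the last step left them, time stands still between calls to the robot, and variables do not carry over. Pictures are saved under pics/ and viewed, at most 10 in all, crops included, and the job is handed in when it is done.

Besides the shell and the picture viewer there is one more tool, called after ">>>" as name(argument=value, ...), one argument or row to a line, values as JSON. send_rows: Moves the arm, as the interface text tells. Its arguments: {"type":"object","properties":{"increments":{"type":"array"},"jaw":{"type":"number"}},"required":["increments"]}

```bash
mkdir -p pics
cat > h.py <<'E'
from plant import ctrl
import numpy as np, cv2
def ray(cal,px,z):
    K=np.array(cal["mtx"]);R=cal["attitude"];R=np.array(R)
    if R.shape!=(3,3):
        from scipy.spatial.transform import Rotation as Ro
        R=Ro.from_euler('xyz',R,degrees=True).as_matrix()
    e=np.array(cal["eye"]);r,c=px
    d=np.linalg.solve(K,[c,r,1.]);d=R@np.array([d[0],-d[1],-d[2]])
    return e+d*(z-e[2])/d[2]
E
python3 - <<'E'
from h import *
o=ctrl.get_obs();print(o)
for n in("top","scene"):
    im=ctrl.snapshot(n);cv2.imwrite(f"pics/{n}1.png",im[:,:,::-1])
    cal=ctrl.calibration(n);print(n,cal)
    for t,z in [("feedbox",.01),("endblock",.01),("base",0)]+[(f"sec{i}",.065) for i in range(1,8)]+[("oiler",.01),("socket",.01)]:
        for d in ctrl.spot_point(t,n)[:2]: print(t,round(d["conf"],2),np.round(d["pixel"]),ray(cal,d["pixel"],z).round(4))
print(ctrl.grasp_offset)
E
```

```text
{'clock': 0.0, 'joint_pos': array([ 8.75543673e+01,  2.05898618e+01,  6.34372400e-01, -1.94820694e-02,
       -7.01353355e+01, -1.65058354e+01]), 'qvel': array([-0.09355475, -0.01171791,  0.01198271, -0.10035149, -0.09195774,
       -0.05615307]), 'tau': array([ 9.17509860e-04, -5.82721531e+01,  2.93050039e+01,  6.99746042e+00,
        6.99714728e-03, -1.45507329e-04]), 'tool_pos': array([0.21910057, 0.63794305, 0.22564699]), 'orientation': array([ 1.79907714e+02, -8.24713638e-03, -1.89580959e+01]), 'force': array([0.2454457 , 0.13590051, 0.85237497]), 'moment': array([-0.02338345, -0.0140843 ,  0.03806112]), 'gripper_force': 0.0, 'opening': 0.08746869643986607}
top {'mtx': array([[498.46993249,   0.        , 328.55981698],
       [  0.        , 498.46993249, 239.40866243],
       [  0.        ,   0.        ,   1.        ]]), 'eye': array([ 0.30000472, -0.0173863 ,  1.28530245]), 'attitude': array([ 12.33758854,  -0.1222456 , -83.22838958])}
feedbox 0.74 [223. 259.] [0.599  0.2006 0.01  ]
endblock 0.53 [246. 383.] [ 0.5768 -0.1315  0.01  ]
base 0.84 [234. 320.] [0.5922 0.0368 0.    ]
[... 1345 characters left out ...]
c2 0.6 [254. 322.] [ 0.5912 -0.0355  0.065 ]
sec3 0.66 [244. 363.] [0.6257 0.0425 0.065 ]
sec3 0.6 [254. 322.] [ 0.5912 -0.0355  0.065 ]
sec4 0.66 [244. 363.] [0.6257 0.0425 0.065 ]
sec4 0.6 [254. 322.] [ 0.5912 -0.0355  0.065 ]
sec5 0.66 [244. 363.] [0.6257 0.0425 0.065 ]
sec5 0.6 [254. 322.] [ 0.5912 -0.0355  0.065 ]
sec6 0.66 [244. 363.] [0.6257 0.0425 0.065 ]
sec6 0.6 [254. 322.] [ 0.5912 -0.0355  0.065 ]
sec7 0.66 [244. 363.] [0.6257 0.0425 0.065 ]
sec7 0.6 [254. 322.] [ 0.5912 -0.0355  0.065 ]
oiler 0.83 [292. 327.] [ 0.6383 -0.0638  0.01  ]
oiler 0.24 [224. 387.] [0.5944 0.1519 0.01  ]
socket 0.72 [168. 450.] [0.5701 0.3922 0.01  ]
socket 0.63 [239. 425.] [0.6773 0.1843 0.01  ]
0.0188
```

Run:
```python
import cv2
im=cv2.imread("pics/top1.png")[150:310,220:430];cv2.imwrite("pics/t2.png",cv2.resize(im,(787,600),interpolation=cv2.INTER_CUBIC))
im=cv2.imread("pics/scene1.png")[130:350,220:500];cv2.imwrite("pics/s2.png",cv2.resize(im,(763,600),interpolation=cv2.INTER_CUBIC))
```

```text
(no output)
```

View pics/t2.png

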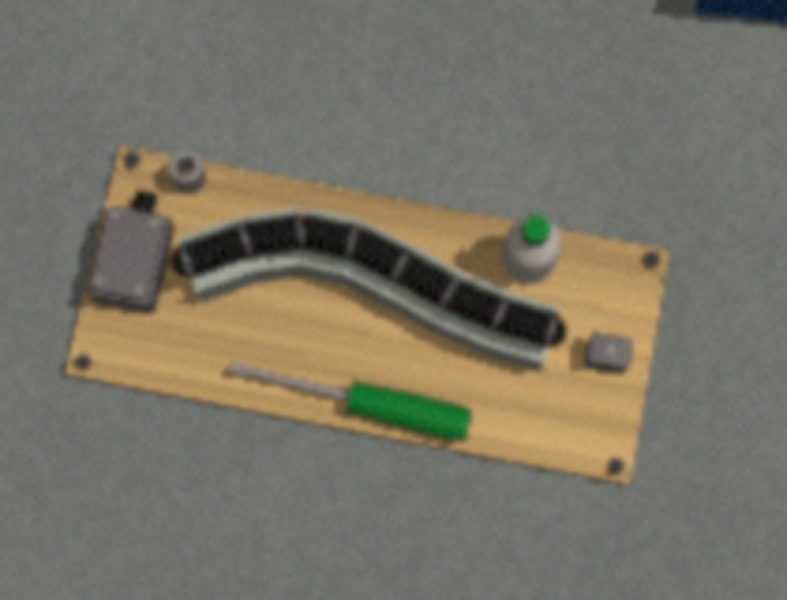

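View pics/s2.png

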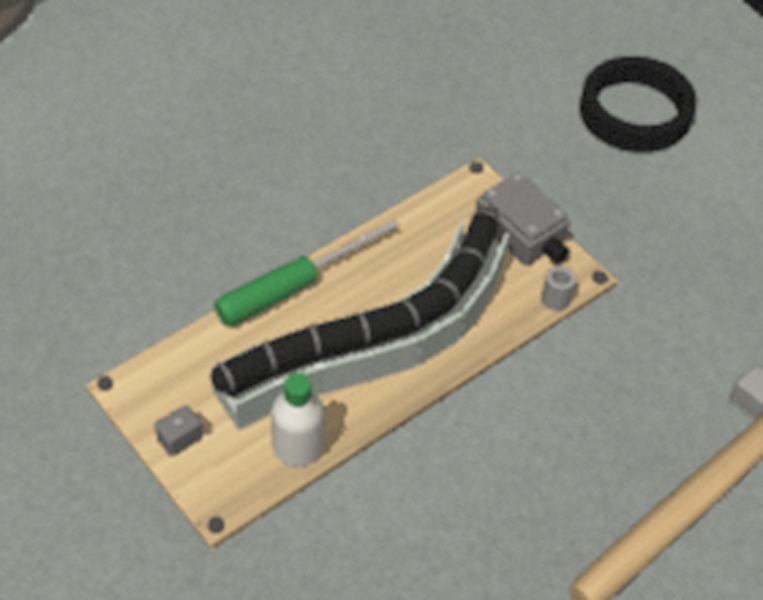

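Run:
```python
from h import *
c=ctrl.calibration("top")
def p(x,y,z):return ray(c,(150+y/3.75,220+x/3.7476),z)
P=np.array([p(x,y,.065) for x,y in [(187,258),(246,236),(302,228),(352,240),(401,264),(450,290),(501,313),(553,328)]])
print(P.round(4)); d=np.diff(P,axis=0);print(np.hypot(d[:,0],d[:,1]).round(4),np.degrees(np.arctan2(d[:,1],d[:,0])).round(1))
print("corners",[p(x,y,.01).round(4) for x,y in [(120,148),(667,248),(630,484),(66,375)]])
print("oiler top",p(537,230,.085),"feedbox edge",p(172,220,.046),p(155,306,.046))
```

```text
[[ 0.6008  0.1651  0.065 ]
 [ 0.6207  0.1276  0.065 ]
 [ 0.6307  0.0908  0.065 ]
 [ 0.6264  0.0561  0.065 ]
 [ 0.6137  0.0212  0.065 ]
 [ 0.5997 -0.0136  0.065 ]
 [ 0.588  -0.0494  0.065 ]
 [ 0.5819 -0.0851  0.065 ]]
[0.0424 0.0382 0.0349 0.0371 0.0376 0.0376 0.0362] [ -62.   -74.8  -97.1 -110.  -111.9 -108.1  -99.7]
corners [array([0.689 , 0.2324, 0.01  ]), array([ 0.6617, -0.1622,  0.01  ]), array([ 0.4917, -0.1518,  0.01  ]), array([0.5212, 0.2448, 0.01  ])]
oiler top [ 0.64250453 -0.06659788  0.085     ] feedbox edge [0.6309525 0.1819981 0.046    ] [0.56944535 0.18471095 0.046     ]
```

>>> send_rows(
  increments=[
    [[0.2, -0.3, 0.3, -0.1], [0.5, -0.6, 0.6, -0.2], [0.8, -0.9, 0.6, -0.35], [1, -1, 0.6, -0.45], [1, -1, 0.6, -0.6], [1, -1, 0.6, -0.7]],
  ],
  jaw=0,
)

```text
clock: 2.05
tool_pos: [0.4222, 0.4359, 0.3481]
orientation: [-179.9, 0.1, -79.7]
force: [-0.1, 0.7, 0.3]
opening: 0.0329
gripper_force: 0.0
```

>>> send_rows(
  increments=[
    [[0.3, -0.3, 0, 0], [0.5, -0.6, 0, 0], [0.7, -0.85, 0, 0], [0.9, -1, 0, 0]],
  ],
)

```text
clock: 2.55
tool_pos: [0.5855, 0.2502, 0.3474]
orientation: [-179.9, 0.0, -79.1]
force: [0.2, 2.3, 0.2]
opening: 0.0007
gripper_force: 0.0
```

>>> send_rows(
  increments=[
    [[0, -0.3, 0, 0], [0, -0.6, 0, 0], [0, -0.8, 0, 0], [0, -0.8, 0, 0], [0, -0.8, 0, 0]],
  ],
)

```text
clock: 3.18
tool_pos: [0.5847, 0.092, 0.3467]
orientation: [-180.0, 0.0, -79.1]
force: [0.3, 1.1, -0.8]
opening: 0.0005
gripper_force: 0.0
```

Run:
```python
from h import *
print(ctrl.get_obs()["joint_pos"]);c=ctrl.calibration("wrist");im=ctrl.snapshot("wrist");print(c)
np.savez("w1.npz",**c)
cv2.imwrite("pics/w1.png",im[:,:,::-1])
```

```text
[ 2.78400192e+01  9.67627921e+00  1.35257761e+00 -8.54711618e-03
 -8.16568022e+01 -1.69866663e+01]
{'mtx': array([[347.2712334 ,   0.        , 321.70665768],
       [  0.        , 347.2712334 , 239.95144071],
       [  0.        ,   0.        ,   1.        ]]), 'eye': array([0.59766681, 0.02732599, 0.50489588]), 'attitude': array([-1.43229748e+01,  3.45169219e-02, -1.69097610e+02])}
```

View pics/w1.png

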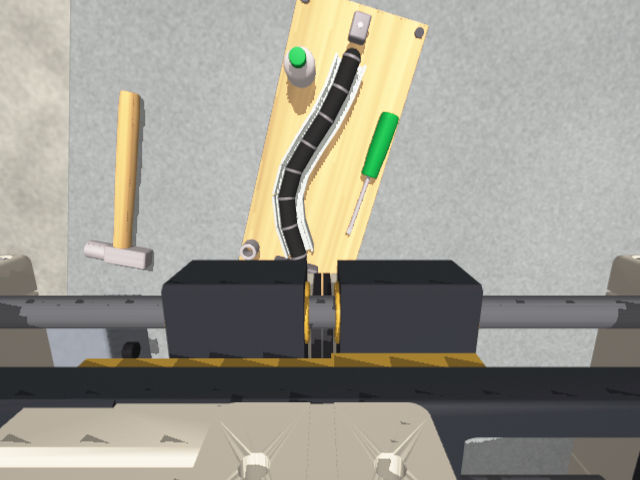

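Run:
```python
from h import *
o=ctrl.get_obs();c=ctrl.calibration("wrist");im=ctrl.snapshot("wrist");print(o["tool_pos"],o["orientation"],c["eye"],c["attitude"])
np.savez("w2.npz",**c)
cv2.imwrite("pics/w2.png",im[:,:,::-1])
cv2.imwrite("pics/w2c.png",cv2.resize(im[20:270,230:400,::-1],None,fx=2.4,fy=2.4,interpolation=cv2.INTER_CUBIC))
```

```text
[0.58466961 0.09247861 0.34653005] [-1.79997061e+02  8.91541424e-03 -7.90952152e+01] [0.59775403 0.02786839 0.50475682] [-1.43188761e+01  2.06141437e-02 -1.69048790e+02]
```

View pics/w2c.png

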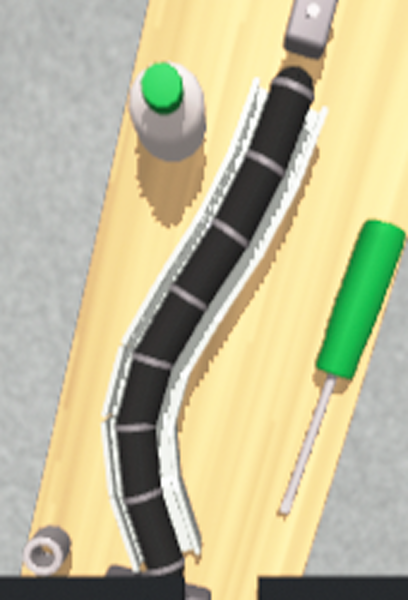

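Run:
```python
from h import *
c=np.load("w2.npz")
P=np.array([ray(c,(20+y/2.4,230+x/2.4),.065) for x,y in [(166,570),(143,497),(137,428),(153,361),(190,297),(231,233),(265,160),(292,86)]])
print(P.round(4)); d=np.diff(P,axis=0);print(np.hypot(d[:,0],d[:,1]).round(4),np.degrees(np.arctan2(d[:,1],d[:,0])).round(1))
print(((P[1:]+P[:-1])/2).round(4))
```

```text
[[ 0.6013  0.1673  0.065 ]
 [ 0.6207  0.1291  0.065 ]
 [ 0.63    0.093   0.065 ]
 [ 0.6277  0.0571  0.065 ]
 [ 0.6146  0.022   0.065 ]
 [ 0.6001 -0.0122  0.065 ]
 [ 0.5903 -0.0485  0.065 ]
 [ 0.5843 -0.0832  0.065 ]]
[0.0428 0.0373 0.0359 0.0374 0.0371 0.0376 0.0352] [ -63.1  -75.5  -93.8 -110.4 -113.  -105.1  -99.9]
[[ 0.611   0.1482  0.065 ]
 [ 0.6254  0.111   0.065 ]
 [ 0.6289  0.075   0.065 ]
 [ 0.6212  0.0396  0.065 ]
 [ 0.6074  0.0049  0.065 ]
 [ 0.5952 -0.0303  0.065 ]
 [ 0.5873 -0.0659  0.065 ]]
```

>>> send_rows(
  increments=[
    [[0.05, 0.1, -0.2, 0.06], [0.1, 0.2, -0.5, 0.12], [0.13, 0.28, -0.8, 0.187], [0.13, 0.28, -1, 0.187], [0.13, 0.28, -1, 0.187]],
  ],
)

```text
clock: 3.9
tool_pos: [0.6084, 0.1482, 0.1429]
orientation: [179.6, 0.0, -63.0]
force: [-0.1, 0.3, 1.3]
opening: 0.0003
gripper_force: 0.0
```

>>> send_rows(
  increments=[
    [[0, 0, -0.15, 0], [0, 0, -0.3, 0], [0, 0, -0.35, 0], [0, 0, -0.35, 0], [0, 0, -0.35, 0]],
  ],
)

```text
clock: 4.53
tool_pos: [0.6118, 0.1485, 0.0785]
orientation: [-179.8, -0.0, -63.0]
force: [-1.2, 0.8, 0.6]
opening: 0.0007
gripper_force: 0.0
```

Run:
```python
from h import *
o=ctrl.get_obs();c=ctrl.calibration("wrist");im=ctrl.snapshot("wrist");print(o["clock"],o["tool_pos"],o["orientation"],o["force"])
np.savez("w3.npz",**c)
cv2.imwrite("pics/w3.png",im[:,:,::-1])
im=ctrl.snapshot("scene")
cv2.imwrite("pics/s3.png",cv2.resize(im[130:350,220:500,::-1],(763,600),interpolation=cv2.INTER_CUBIC))
```

```text
4.525 [0.61175844 0.1485175  0.07846761] [-1.79847759e+02 -1.25326038e-02 -6.30230335e+01] [-1.20651051  0.758497    0.56528442]
```

View pics/s3.png

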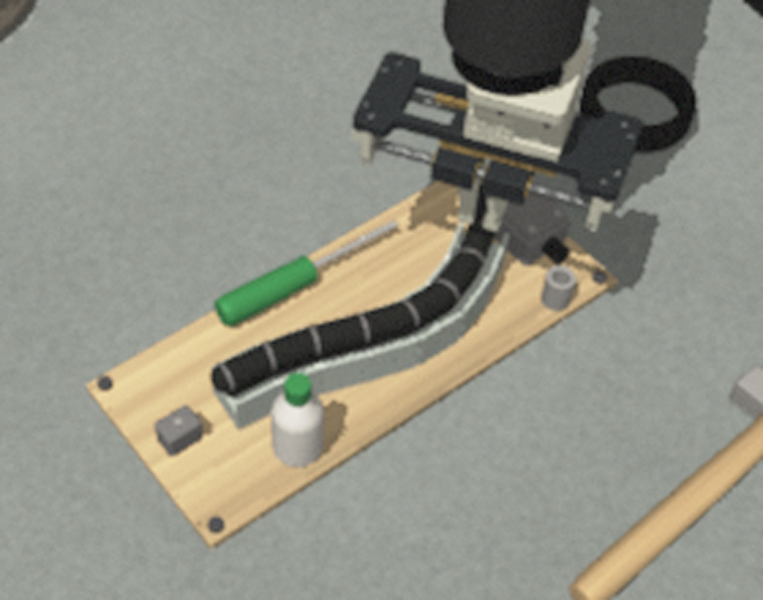

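View pics/w3.png

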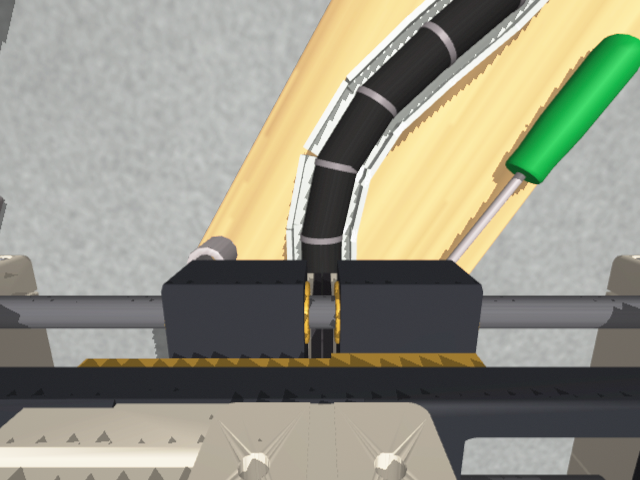

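Run:
```python
from h import *
c=np.load("w3.npz")
print([ray(c,p,.065).round(4) for p in[(240,322),(166,336),(100,377),(40,441)]])
```

```text
[array([0.6224, 0.129 , 0.065 ]), array([0.6332, 0.093 , 0.065 ]), array([0.6301, 0.0579, 0.065 ]), array([0.617 , 0.0232, 0.065 ])]
```

>>> send_rows(
  increments=[
    [[0, 0, -0.03, 0], [0, 0, -0.05, 0], [0, 0, -0.07, 0], [0, 0, -0.07, 0], [0, 0, -0.07, 0], [0, 0, -0.07, 0]],
  ],
)

```text
clock: 5.38
tool_pos: [0.6105, 0.1478, 0.0627]
orientation: [180.0, -0.0, -63.0]
force: [-1.6, -0.2, 2.2]
opening: 0.0006
gripper_force: 1.3
```

>>> send_rows(
  increments=[
    [[0, 0, -0.01, 0], [0, 0, -0.012, 0], [0, 0, -0.012, 0], [0, 0, -0.012, 0], [0, 0, -0.012, 0]],
  ],
)

```text
clock: 6.0
tool_pos: [0.6106, 0.1479, 0.0603]
orientation: [180.0, -0.0, -63.0]
force: [-2.7, -0.6, 5.3]
opening: 0.0006
gripper_force: 2.5
```

>>> send_rows(
  increments=[
    [[0.025, -0.045, 0, -0.03], [0.05, -0.095, 0, -0.07], [0.065, -0.14, 0, -0.1], [0.08, -0.185, 0, -0.14], [0.08, -0.185, 0, -0.14], [0.08, -0.185, 0, -0.14], [0.09, -0.23, 0, -0.19], [0.1, -0.275, 0, -0.25], [0.1, -0.32, 0, -0.3], [0.1, -0.365, 0, -0.36], [0.1, -0.365, 0, -0.36], [0.1, -0.365, 0, -0.36]],
  ],
)

```text
clock: 7.5
tool_pos: [0.6308, 0.075, 0.0603]
orientation: [-180.0, -0.0, -93.8]
force: [0.8, -1.3, 5.0]
opening: 0.0
gripper_force: 2.5
```

>>> send_rows(
  increments=[
    [[-0.005, -0.045, 0, -0.05], [-0.015, -0.0875, 0, -0.11], [-0.03, -0.13, 0, -0.15], [-0.045, -0.175, 0, -0.19], [-0.045, -0.175, 0, -0.19], [-0.045, -0.175, 0, -0.19], [-0.06, -0.215, 0, -0.2], [-0.08, -0.26, 0, -0.21], [-0.095, -0.305, 0, -0.21], [-0.115, -0.35, 0, -0.21], [-0.115, -0.35, 0, -0.21], [-0.115, -0.35, 0, -0.21]],
  ],
)

```text
clock: 9.0
tool_pos: [0.6076, 0.0047, 0.0602]
orientation: [180.0, -0.0, -112.0]
force: [1.2, 0.0, 4.6]
opening: 0.0009
gripper_force: 2.5
```

>>> send_rows(
  increments=[
    [[-0.018, -0.043, 0, 0.02], [-0.035, -0.085, 0, 0.035], [-0.05, -0.13, 0, 0.06], [-0.063, -0.175, 0, 0.08], [-0.063, -0.175, 0, 0.08], [-0.063, -0.175, 0, 0.08], [-0.077, -0.22, 0, 0.1], [-0.088, -0.265, 0, 0.115], [-0.098, -0.31, 0, 0.13], [-0.108, -0.355, 0, 0.14], [-0.108, -0.355, 0, 0.14], [-0.108, -0.355, 0, 0.14]],
  ],
)

```text
clock: 10.5
tool_pos: [0.5859, -0.0663, 0.0601]
orientation: [180.0, -0.0, -99.9]
force: [0.4, -1.3, 6.2]
opening: 0.0004
gripper_force: 2.6
```

Run:
```python
from h import *
o=ctrl.get_obs();print(o["clock"],o["tool_pos"],o["force"])
im=ctrl.snapshot("scene")
cv2.imwrite("pics/s4.png",cv2.resize(im[130:350,220:500,::-1],(763,600),interpolation=cv2.INTER_CUBIC))
```

```text
10.5 [ 0.58587726 -0.06629997  0.06006792] [ 0.41571833 -1.29480933  6.18197526]
```

View pics/s4.png

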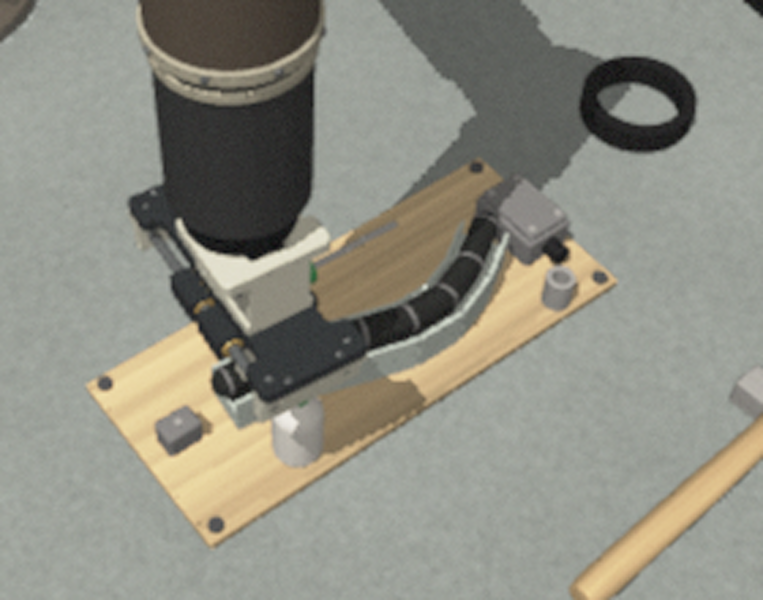

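The fingers are on the last section, at about pixel (240,385) in the crop. The oil bottle is still at about (298,435) and the socket at about (560,288), so neither has moved. The strip is about 5 mm down.

```bash
python3 -c "
from plant import ctrl
print(ctrl.close_job())"
```

```text
the job is handed in; nothing more can be done
None
```

I pressed all seven sections in order, from the connection box (`sec1`) to the end block (`sec7`), with the strip about 5 mm down, and handed the job in at about 10.6 s with `sec7` still held at about 5–6 N; no verdict came back.

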